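Take the large reel off its hook and file it in the empty bin

TASK

Lift the larger of the two hanging reels up and off its hook, and lower it on edge into the empty blue bin - set it down, don't drop it - so that it stands on the bin's floor. Leave the small reel hanging where it is, and don't shove or knock over the bottle, the jar or the cup.

Things in the scene. Friction and masses are not known exactly. Their poses are not given: they have to be found in the camera images.
- large_reel: The larger component tape reel: a disc of grey plastic flanges and pale tape, 120 mm in diameter, 16 mm thick, 0.08 to 0.17 kg, with a central hole 44 mm across. Origin at its centre; its x axis is its axle (across the thickness). Starts hanging by its hole on one hook, axle along the hook, centre 22 mm below the top of the hook's bar.
- small_reel: The smaller reel, same kind: 90 mm in diameter, 16 mm thick, hole 44 mm. Hangs on the other hook. Origin at its centre, x axis along its axle. It stays where it is.
- rack: Fixed steel rack, origin under the middle of its 110 x 310 x 12 mm foot. Posts at y +/-140 mm and crossbar (top 165 mm high) at x +20 mm. At y +/-75 mm two 8 mm round hooks run level along -x (to the robot), top 160 mm high, to x -85 mm, then turn up to a tip at x -96 mm, 176 mm high: a reel must rise 17 to 35 mm (its hole has 36 mm of play), then leave along -x. 
- hook_left (a point): Point on top of the hook bar at the rack's +y side, where a reel hangs (45 mm in front of the rack's origin).
- hook_right (a point): The same point on the hook at the rack's -y side.
- empty_bin: The empty one of two blue plastic parts bins, fixed to the bench: narrow open box 170 mm long (its x) x 50 mm wide (its y) x 70 mm high, walls and floor 4 mm, so 162 x 42 mm inside. Origin at the centre of its underside. Small paper label on the front (-x) end.
- full_bin: The other blue bin, same size and fixed, filled with upright cartons and card packs up to 104 mm high. Origin at the centre of its underside.
- bottle: White plastic bottle, 56 mm in diameter, 150 mm high, standing loose. Origin at the centre of its underside.
- jar: Low amber jar with black lid, 60 mm in diameter, 60 mm high, standing loose. Origin at the centre of its underside.
- cup: Brown card cup, 76 mm across the rim, 90 mm high, standing loose. Origin at the centre of its underside.
Mind the look-alikes: they are no part of the job. Several things have the shape of the jar; the one meant has the colours described above. Several things have the shape of the cup; the one meant has the colours described above.

How it is judged:
On the way, in this order (a step that is already met when the one before it is completed fails the run):
1. the large reel is off its hook: held by the gripper, clear of the rack, over 70 mm from where it hung and still more than 100 mm high at its centre (distance of large_reel from where it was at the start of the episode above 0.07 m and contact force between large_reel and rack below 0.05 N and contact force between large_reel and the fingers above 0.3 N and height (world z) of large_reel above 0.1 m), for 0.2 s.
2. the large reel is lowered into the empty bin in the gripper, to within 20 mm of the bin's floor, before it is let go (x of large_reel in the frame of empty_bin between -0.035 and 0.035 m and y of large_reel in the frame of empty_bin between -0.022 and 0.022 m and height (world z) of large_reel below 0.084 m and contact force between large_reel and the fingers above 0.3 N), for 0.1 s.
At the end, for the whole second after the job is handed in: Large reel at rest on edge on the empty bin's floor: centre within 35 mm along, 22 mm across of the bin's middle, 54 to 74 mm high, axle under 27 degrees off level. Small reel still hanging, within 30 mm of its start. Bottle, jar, cup upright within 60 mm of their starts (x of large_reel in the frame of empty_bin between -0.035 and 0.035 m and y of large_reel in the frame of empty_bin between -0.022 and 0.022 m and height (world z) of large_reel between 0.054 and 0.074 m and angle between large_reel's own x axis and vertical above 1.1 rad and linear speed of large_reel below 0.03 m/s and distance of small_reel from where it was at the start of the episode below 0.03 m and height (world z) of small_reel above 0.125 m and angle between each of bottle, jar, cup's own z axis and vertical below 0.2 rad and distance of each of bottle, jar, cup from where it was at the start of the episode below 0.06 m); the robot touches nothing.
It fails at once if the small reel is knocked off its hook or shoved more than 50 mm (distance of small_reel from where it was at the start of the episode above 0.05 m or height (world z) of small_reel below 0.1 m).
It fails at once if the bottle, jar or cup is tipped over or shoved more than 60 mm (angle between any of bottle, jar, cup's own z axis and vertical above 0.6 rad or distance of any of bottle, jar, cup from where it was at the start of the episode above 0.06 m).
It also fails if it takes over 40 s, if anything falls off the work surface, if the arm or the gripper's body presses on something with over 40 N, if the wrist force passes 120 N, or if a joint passes its speed limit or range.

ROBOT

A 7-joint arm with a two-finger parallel gripper is mounted at the origin on the work surface. World frame = base frame: x ahead of the robot, y to its left, z up, the work surface at z = 0. Lengths are in m, angles in rad, forces in N, time in s.
With the tool pointing down it reaches from about 0.4 to 0.925 m from the base axis. Payload 5.6 kg.
Tool frame: the origin (TCP) lies midway between the tips of the shut fingers; the grasp point (between the pads) lies 19 mm behind it; z points along the fingers, x is the direction in which the jaws open and shut, and the axes are right-handed (so a half turn about z gives the same grasp; the last joint's range is limited). The gripper opens to 85 mm and grips with 20 to 120 N. Pads are 22 mm wide; open, the fingers measure 114 mm over their backs; the gripper's body (76 mm by 85 mm) begins 54 mm behind the grasp point. The pads swing forward as they close: fully open they stand 13 mm farther back than shut.
Start: joints at [1.19, 0.468, -0.012, 1.603, 0.006, 1.071, -0.056], TCP at [0.215, -0.613, 0.202] pointing down, gripper open.
Joint ranges: [-2.53, 2.53], [-0.31, 2.02], [-1.57, 1.55], [0.28, 2.44], [-1.29, 4.43], [0.15, 1.84], [-2.92, 2.92]. Speed limits (rad/s): [2.57, 2.57, 3.14, 3.14, 3.14, 3.14, 3.14].

INTERFACE

Orientations are given as a rotation vector (axis times angle).
In Python, from station import manip gives the robot as it stands.
- The arm moves only by the shell command python3 -m crank 'ROWS' [FORCE]. ROWS is JSON, a list of rows, each an object with "grip": the closure, from 0 (fully open) to 1 (shut); "dp": the shift along the world's x, y, z in m, a list of three; "turn": the turn, a rotation vector about the world's x, y, z in rad, a list of three. A call has 1 to 8 rows; each row shifts and turns the pose as measured when the row begins; what a row does not reach is not made up. A row lasts 1/12 s, in which the tool goes at most 41.7 mm and 7.16 degrees, less where a joint would pass 70% of its speed; a pose out of reach is approached as far as the arm can. A call with a gripper value outside its range is refused whole. The fingers move at their own pace and stop on an object; FORCE is the grip in N (left out, the last holds). Time passes only in rows, so rows that do not move let the fingers close. It gives the time, the measured TCP pose, the force and the opening at its end, in the units of the state.
- manip.observe(): the state, without advancing time (a new reading comes with each control period).
- manip.camera(name): name is "scene" or "top"; returns a dict with "frame" (384x512x3 uint8, red, green, blue), "K" (3x3 intrinsics, pixels), "dist" ([k1, k2, p1, p2, k3] as OpenCV has them; the pictures are not rectified), "R" (3x3) and "t" (3): a world point X has camera coordinates R X + t. Camera axes: x right, y down, z forward; pixel columns grow to the right and rows downward; lengths in m; the calibration is good to about 2 mm. A picture is of the moment at which its call begins. There is no depth.
- manip.sign_off(): hands the job in, once; it reports no verdict.
The state is a dict: "time_s": time; "joint_pos": joint angles; "dq": joint speeds; "joint_efforts": joint torques, N m; "ee_pos": TCP position; "ee_rot": TCP orientation; "wrist_force": force on the tool from outside, world axes, zero at the start; "wrist_torque": the same for the moment, N m; "gripper_width": finger opening in m.
Only numpy, scipy, OpenCV 4.12 (cv2) and the standard library are available. Lean on these libraries where they do the work, as an engineer would, in place of code of your own. Each camera call takes 0.05 s, during which the arm holds its last target. There are 200 camera calls.

## Working session

There is one attempt and no reset: what is moved stays moved. The work goes in short steps, Python scripts to look and compute and a shell command to move; the robot and the scene stay as the last step left them, time stands still between calls to the robot, and variables do not carry over. Pictures are saved under pics/ and viewed, about 8 in all and at most 12, crops included, and the job is handed in when it is done.

```bash
mkdir -p pics
cat > h.py <<'E'
from station import manip
import cv2,numpy as np
def snap(name,fn,crop=None,s=1):
    c=manip.camera(name);im=c['frame'][:,:,::-1].copy()
    if crop: x0,y0,x1,y1=crop; im=im[y0:y1,x0:x1]
    cv2.imwrite('pics/'+fn,cv2.resize(im,None,fx=s,fy=s,interpolation=cv2.INTER_CUBIC));return c
def ray(c,uv):
    p=cv2.undistortPoints(np.array([[uv]],float),c['K'],np.array(c['dist']))[0,0]
    R=np.array(c['R']);return -R.T@np.array(c['t']),R.T@np.array([p[0],p[1],1])
def onz(c,uv,z):
    o,d=ray(c,uv);return o+d*(z-o[2])/d[2]
def proj(c,P):
    return cv2.projectPoints(np.array(P,float).reshape(-1,1,3),cv2.Rodrigues(np.array(c['R']))[0],np.array(c['t'],float),c['K'],np.array(c['dist']))[0][:,0]
E
python3 - <<'E'
from h import *
for n in('scene','top'):
    c=snap(n,n+'0.png',s=1.5);R=np.array(c['R']);print(n,-R.T@c['t'],R[2],c['K'][0][0])
print(manip.observe())
E
```

```text
scene [ 1.27560849 -0.35874479  0.85045385] [-0.67234067  0.26875263 -0.68973186] 404.51130801302185
top [ 0.45450531 -0.06382881  1.10679455] [ 0.10581785  0.0099079  -0.99433617] 348.4797553343024
{'time_s': 0.1, 'joint_pos': array([ 1.19000562,  0.46829858, -0.01161064,  1.60360121,  0.00597726,
        1.07139533, -0.05628452]), 'dq': array([ 0.00073995, -0.00140548, -0.0020579 , -0.00073469, -0.0019337 ,
        0.0016736 , -0.00102637]), 'joint_efforts': array([ 1.62255070e-03, -5.33520520e+01,  2.18408875e-02, -2.51968879e+01,
        1.14484338e-02,  4.32575049e-03, -2.73888602e-06]), 'ee_pos': array([ 0.21516134, -0.61273298,  0.20079863]), 'ee_rot': array([-2.56247247e+00,  1.81597813e+00,  2.22022042e-03]), 'wrist_force': array([ 0.08563986, -0.67828712, -0.50362339]), 'wrist_torque': array([-0.03592255,  0.01439245,  0.0326803 ]), 'gripper_width': 0.08536334258090625}
```

View pics/scene0.png

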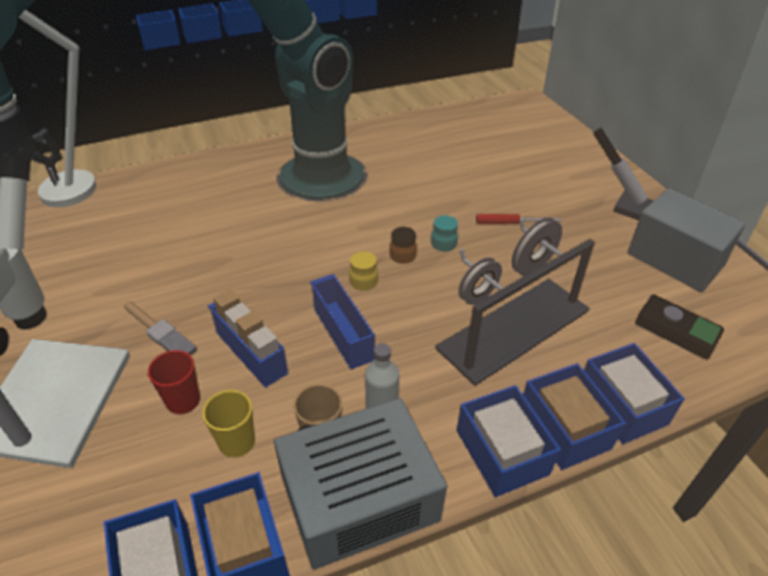

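View pics/top0.png

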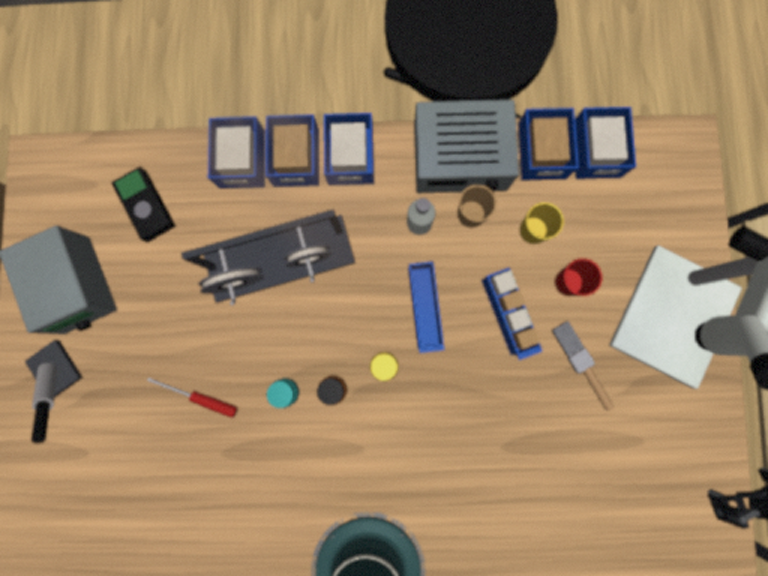

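The scene view shows the large reel on the rack's +y hook (scene ~(538,245)) and the empty bin at ~(343,320). In the top view the reel is at ~(230,278) and the bin at ~(426,307). Next I'll enlarge both.

Run:
```python
from h import *
snap('top','top1.png',(115,130,305,245),4.2)
snap('scene','scene1.png',(195,120,405,260),3.8)
```

```text
(no output)
```

View pics/top1.png

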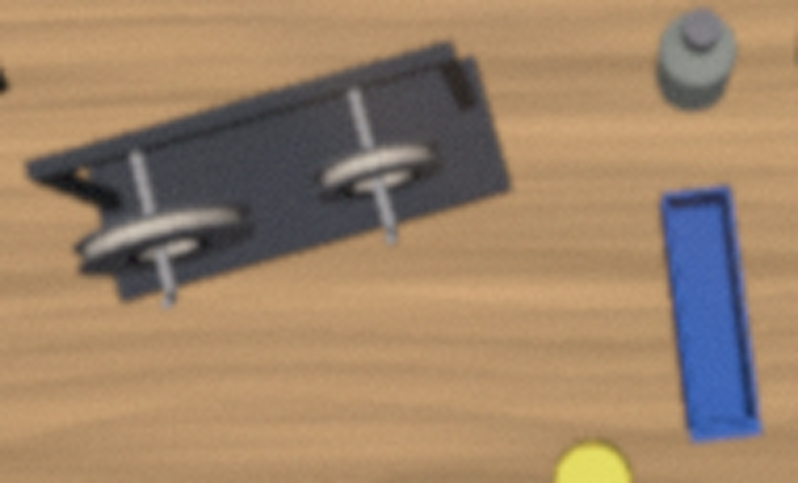

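View pics/scene1.png

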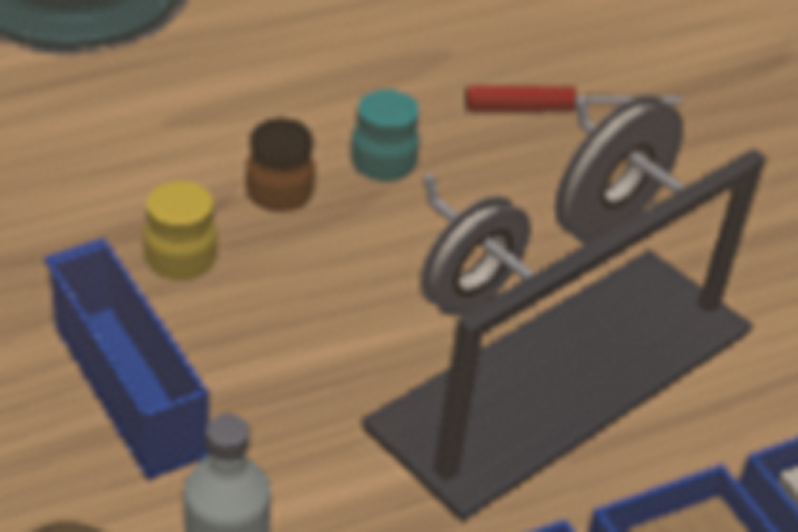

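```bash
cat > fit.py <<'E'
from h import *
from scipy.optimize import least_squares as LS
from scipy.spatial.transform import Rotation as Ro
T=manip.camera('top');S=manip.camera('scene')
t=lambda u,v:(115+u/4.2,130+v/4.2)
s=lambda u,v:(195+u/3.8,120+v/3.8)
def fit(P,x0):
    def f(q):
        r=[]
        Z=Ro.from_euler('z',q[2]).as_matrix()
        for c,uv,X in P: r.append(proj(c,Z@np.array(X)+[q[0],q[1],0])[0]-uv)
        return np.ravel(r)
    o=LS(f,x0,loss='soft_l1');print(o.x.round(4),np.degrees(o.x[2]).round(1));print(o.fun.reshape(-1,2).round(1).tolist());return o.x
r=fit([(T,t(510,188),(-.055,-.155,.012)),(T,t(122,298),(-.055,.155,.012)),(T,t(168,303),(-.096,.075,.176)),(T,t(392,242),(-.096,-.075,.176)),
 (T,t(475,58),(.055,-.155,.012)),(S,s(363,425),(-.055,-.155,.012)),(S,s(465,517),(.055,-.155,.012)),(S,s(750,325),(.055,.155,.012)),(S,s(430,178),(-.096,-.075,.176))],[.5,.15,.2])
b=fit([(T,t(663,193),(.085,.025,.07)),(T,t(728,187),(.085,-.025,.07)),(T,t(762,433),(-.085,-.025,.07)),(T,t(690,440),(-.085,.025,.07)),
(S,s(47,260),(-.085,-.025,.07)),(S,s(103,240),(-.085,.025,.07)),(S,s(148,413),(.085,-.025,.07)),(S,s(207,390),(.085,.025,.07))],[.45,-.05,0])
Z=Ro.from_euler('z',r[2]).as_matrix()
h=lambda x,y,z:Z@np.array([x,y,z])+[r[0],r[1],0]
print('hookL',h(-.045,.075,.138),'small',h(-.045,-.075,.138),'tip',h(-.096,.075,.176),'rackx',Z[:,0])
# reel along hook: rim top highlight in top view
for name,p in(('rimtop mid',(160,223)),('small rimtop',(375,158))):
    o=onz(T,t(*p),.198 if 'small' not in name else .183); print(name,o, (Z.T@(o-[r[0],r[1],0])).round(4))
print('bottle',onz(T,t(702,28),.15))
e=manip.observe();print(Ro.from_rotvec(e['ee_rot']).as_matrix().round(3))
for x in(-.053,-.045,-.037): print(x,[(((proj(T,h(x,y,z))-[115,130])*4.2)[0]).round().tolist() for y,z in((.075,.198),(.135,.138),(.015,.138),(.075,.078))])
E
python3 fit.py
```

```text
[0.6462 0.1769 0.2615] 15.0
[[0.7, -1.5], [-0.6, -0.3], [0.0, -0.2], [0.1, -1.3], [-0.4, -3.0], [-0.9, -2.6], [-0.2, -1.3], [0.9, -1.3], [-1.2, -2.4]]
[ 0.5307 -0.1301  0.0991] 5.7
[[-0.5, -0.0], [0.5, -0.7], [-0.0, -2.8], [0.3, -2.4], [-0.7, -1.0], [0.6, -1.2], [-1.5, -1.3], [0.3, -1.8]]
hookL [0.58335407 0.23773306 0.138     ] small [0.62213925 0.0928341  0.138     ] tip [0.53408842 0.2245461  0.176     ] rackx [0.96599309 0.2585679  0.        ]
rimtop mid [0.58241813 0.22325603 0.198     ] [-0.0496  0.0613  0.198 ]
small rimtop [0.62294853 0.08925243 0.183     ] [-0.0451 -0.0787  0.183 ]
bottle [ 0.71129883 -0.12506182  0.15      ]
[[ 0.331 -0.943 -0.   ]
 [-0.943 -0.331  0.001]
 [-0.001  0.    -1.   ]]
-0.053 [[140.0, 234.0], [84.0, 270.0], [255.0, 220.0], [195.0, 255.0]]
-0.045 [[137.0, 222.0], [81.0, 259.0], [252.0, 209.0], [192.0, 244.0]]
-0.037 [[134.0, 210.0], [78.0, 248.0], [249.0, 197.0], [190.0, 234.0]]
```

```bash
python3 -m crank '[{"grip":0.3,"dp":[0,0,0.04],"turn":[0,0,0]},{"grip":0.3,"dp":[0.01,0.01,0.04],"turn":[0,0,0.06]},{"grip":0.3,"dp":[0.01,0.02,0.03],"turn":[0,0,0.06]},{"grip":0.3,"dp":[0.016,0.036,0.01],"turn":[0,0,0.06]},{"grip":0.3,"dp":[0.016,0.036,0],"turn":[0,0,0.06]},{"grip":0.3,"dp":[0.016,0.036,0],"turn":[0,0,0.06]},{"grip":0.3,"dp":[0.016,0.036,0],"turn":[0,0,0.06]},{"grip":0.3,"dp":[0.016,0.036,0],"turn":[0,0,0.06]}]' 40
python3 -m crank '[{"grip":0.4,"dp":[0.016,0.036,0],"turn":[0,0,0.06]},{"grip":0.4,"dp":[0.016,0.036,0],"turn":[0,0,0.06]},{"grip":0.4,"dp":[0.016,0.036,0],"turn":[0,0,0.06]},{"grip":0.4,"dp":[0.016,0.036,0],"turn":[0,0,0.06]},{"grip":0.4,"dp":[0.016,0.036,0],"turn":[0,0,0.06]},{"grip":0.4,"dp":[0.016,0.036,0],"turn":[0,0,0.06]},{"grip":0.4,"dp":[0.016,0.036,0],"turn":[0,0,0.06]},{"grip":0.4,"dp":[0.016,0.036,0],"turn":[0,0,0.06]}]'
```

```text
time_s: 0.97
ee_pos: [0.3098, -0.4009, 0.3234]
ee_rot: [2.88, -1.239, -0.008]
wrist_force: [1.1, -1.2, -1.1]
gripper_width: 0.0598
time_s: 1.63
ee_pos: [0.4403, -0.0975, 0.3261]
ee_rot: [3.092, -0.482, 0.006]
wrist_force: [1.7, -1.2, -0.2]
gripper_width: 0.051
```

```bash
python3 -m crank '[{"grip":0.45,"dp":[0.016,0.037,0],"turn":[0,0,0.064]},{"grip":0.45,"dp":[0.016,0.037,0],"turn":[0,0,0.064]},{"grip":0.45,"dp":[0.016,0.037,0],"turn":[0,0,0.064]},{"grip":0.45,"dp":[0.016,0.037,0],"turn":[0,0,0.064]},{"grip":0.45,"dp":[0.016,0.037,0],"turn":[0,0,0.064]},{"grip":0.45,"dp":[0.016,0.037,0],"turn":[0,0,0.064]},{"grip":0.45,"dp":[0.016,0.037,0],"turn":[0,0,0.064]},{"grip":0.45,"dp":[0.016,0.037,-0.01],"turn":[0,0,0.064]}]'
python3 -m crank '[{"grip":0.45,"dp":[0.012,0.03,-0.03],"turn":[0,0,0.05]},{"grip":0.45,"dp":[0,0,-0.03],"turn":[0,0,0]},{"grip":0.45,"dp":[0,0,0],"turn":[0,0,0]}]'
```

```text
time_s: 2.3
ee_pos: [0.5706, 0.209, 0.3207]
ee_rot: [3.109, 0.35, 0.028]
wrist_force: [0.4, -0.8, 0.7]
gripper_width: 0.047
time_s: 2.55
ee_pos: [0.5819, 0.2484, 0.2595]
ee_rot: [3.103, 0.453, 0.029]
wrist_force: [1.0, -1.5, -1.4]
gripper_width: 0.0467
```

Run:
```python
from h import *
from scipy.spatial.transform import Rotation as Ro
e=manip.observe();print(e['ee_pos'],Ro.from_rotvec(e['ee_rot']).as_matrix().round(3).tolist())
a=snap('scene','a.png',(255,60,405,220),1);b=manip.camera('top')
A=cv2.resize(a['frame'][60:220,285:415,::-1],None,fx=3.4,fy=3.4,interpolation=cv2.INTER_CUBIC)
B=cv2.resize(b['frame'][130:215,115:210,::-1],None,fx=3.6,fy=3.6,interpolation=cv2.INTER_CUBIC)
h=max(A.shape[0],B.shape[0]);C=np.zeros((h,A.shape[1]+B.shape[1],3),np.uint8);C[:A.shape[0],:A.shape[1]]=A;C[:B.shape[0],A.shape[1]:]=B
cv2.imwrite('pics/ab.png',C);print(C.shape)
```

```text
[0.5818739  0.24843196 0.25947324] [[0.958, 0.286, 0.019], [0.286, -0.958, -0.003], [0.018, 0.008, -1.0]]
(544, 784, 3)
```

View pics/ab.png

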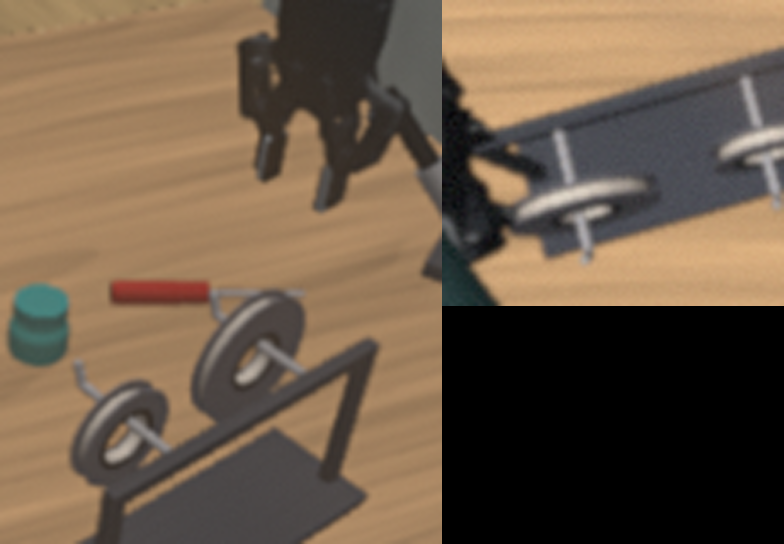

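Both views show the gripper well to the side of the reel, at more +y than I'd planned. I'll check this against the projected TCP.

Run:
```python
from h import *
e=manip.observe();p=e['ee_pos'];print(p,e['joint_pos'].round(3))
T=manip.camera('top');S=manip.camera('scene')
for n,c in(('top',T),('scene',S)):
    q=proj(c,[p,[.5834,.2377,.198],[0,0,0],[0,0,.3]]);print(n,q.round(0).tolist())
print('comp scene',((proj(S,[p,[.5834,.2377,.198]])-[285,60])*3.4).round(), 'comp top',((proj(T,[p,[.5834,.2377,.198]])-[115,130])*3.6+[442,0]).round())
cv2.imwrite('pics/full.png',np.vstack([np.hstack([S['frame'],T['frame']])])[:,:,::-1])
im=cv2.imread('pics/full.png');cv2.imwrite('pics/full.png',cv2.resize(im,(800,300),interpolation=cv2.INTER_AREA))
```

```text
[0.58376314 0.24894006 0.26503155] [ 0.078  0.491 -0.759  1.557  0.37   1.215 -0.457]
top [[134.0, 179.0], [148.0, 183.0], [246.0, 379.0], [239.0, 436.0]]
scene [[370.0, 125.0], [362.0, 147.0], [214.0, 116.0], [209.0, 40.0]]
comp scene [[290. 222.]
 [261. 295.]] comp top [[511. 177.]
 [560. 190.]]
```

View pics/full.png

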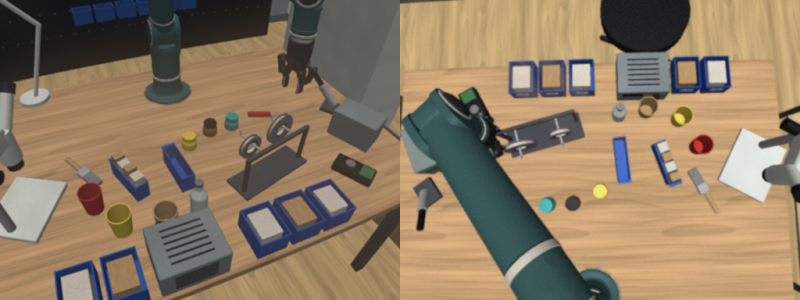

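Run:
```python
from h import *
e=manip.observe();print(e['ee_pos'])
T=manip.camera('top');S=manip.camera('scene')
f=lambda c,x,y:cv2.resize(c['frame'][y:y+90,x:x+65,::-1],None,fx=6,fy=6,interpolation=cv2.INTER_CUBIC)
cv2.imwrite('pics/ab2.png',np.hstack([f(S,340,55),f(T,110,120)]))
p=e['ee_pos'];print(((proj(S,p)-[340,55]+.5)*6),((proj(T,p)-[110,120]+.5)*6+[390,0]))
```

```text
[0.58524059 0.24793904 0.26748268]
[[185.24539215 421.70336333]] [[539.07747266 354.03104358]]
```

View pics/ab2.png

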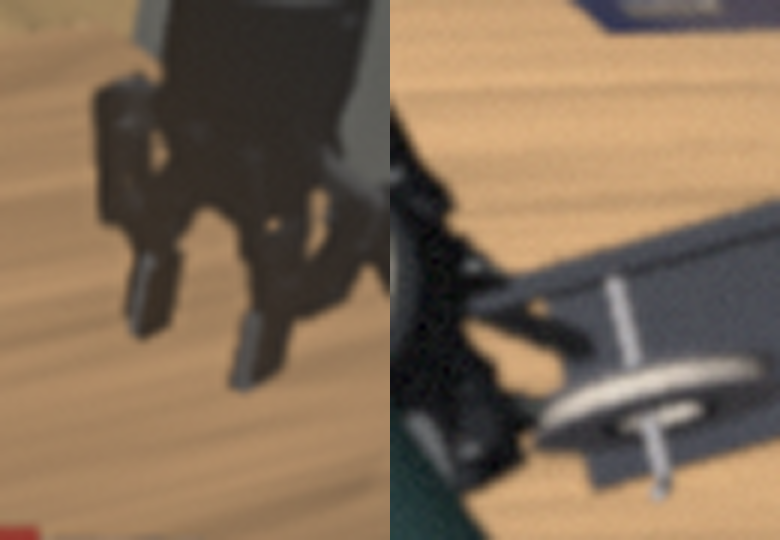

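Run:
```python
from h import *
for i in range(4):
    e=manip.observe();print(e['time_s'],e['ee_pos'],e['joint_pos'].round(4),abs(e['dq']).max().round(4),e['gripper_width']);manip.camera('scene')
S=manip.camera('scene');T=manip.camera('top');e=manip.observe()
# candidate z offsets
from scipy.spatial.transform import Rotation as Ro
R=Ro.from_rotvec(e['ee_rot']).as_matrix();p=e['ee_pos']
for dz in(0,.01,.02,.03,.04):
  for sgn in(-1,1):
    q=p+R[:,0]*sgn*(e['gripper_width']/2)-R[:,2]*dz
    print(dz,sgn,((proj(S,q)-[340,55]+.5)*6)[0].round(),((proj(T,q)-[110,120]+.5)*6+[390,0])[0].round())
```

```text
2.85 [0.5854778  0.24758563 0.26782928] [ 0.0805  0.4874 -0.7588  1.5555  0.37    1.2147 -0.4571] 0.0051 0.047141527659136304
2.9 [0.5853782  0.24756528 0.26762886] [ 0.0805  0.4876 -0.7588  1.5558  0.3701  1.2146 -0.4571] 0.0067 0.04689367641690728
2.95 [0.58524121 0.24758334 0.26734727] [ 0.0804  0.4878 -0.7588  1.5561  0.3701  1.2144 -0.4572] 0.0069 0.04685686095803722
3.0 [0.58505427 0.24772181 0.2670197 ] [ 0.0801  0.4882 -0.7588  1.5564  0.3701  1.2143 -0.4572] 0.0101 0.04716786387044729
0 -1 [141. 400.] [556. 411.]
0 1 [228. 448.] [524. 301.]
0.01 -1 [145. 380.] [547. 409.]
0.01 1 [232. 428.] [515. 298.]
0.02 -1 [149. 360.] [538. 406.]
0.02 1 [237. 407.] [506. 294.]
0.03 -1 [153. 340.] [529. 404.]
0.03 1 [242. 387.] [496. 291.]
0.04 -1 [157. 320.] [519. 402.]
0.04 1 [246. 366.] [486. 287.]
```

```bash
python3 -m crank '[{"grip":0.45,"dp":[-0.002,-0.01,-0.02],"turn":[0,0.018,-0.025]},{"grip":0.45,"dp":[0,0,-0.025],"turn":[0,0,0]},{"grip":0.45,"dp":[0,0,-0.025],"turn":[0,0,0]},{"grip":0.45,"dp":[0,0,-0.01],"turn":[0,0,0]},{"grip":0.45,"dp":[0,0,0],"turn":[0,0,0]}]'
python3 - <<'E'
from h import *
from scipy.spatial.transform import Rotation as Ro
e=manip.observe();print(e['ee_pos'],Ro.from_rotvec(e['ee_rot']).as_matrix().round(3).tolist(),e['wrist_force'],e['joint_pos'].round(2))
T=manip.camera('top');S=manip.camera('scene')
f=lambda c,x,y:cv2.resize(c['frame'][y:y+90,x:x+65,::-1],None,fx=6,fy=6,interpolation=cv2.INTER_CUBIC)
cv2.imwrite('pics/ab3.png',np.hstack([f(S,335,85),f(T,115,130)]))
R=Ro.from_rotvec(e['ee_rot']).as_matrix();p=e['ee_pos']
for dz in(0,.015,.03):
  for sgn in(-1,1):
    q=p+R[:,0]*sgn*(e['gripper_width']/2)-R[:,2]*dz
    print(dz,sgn,((proj(S,q)-[335,85]+.5)*6)[0].round(),((proj(T,q)-[115,130]+.5)*6+[390,0])[0].round())
E
```

```text
time_s: 3.57
ee_pos: [0.583, 0.2356, 0.1833]
ee_rot: [3.114, 0.4, 0.019]
wrist_force: [0.3, -0.1, 0.2]
gripper_width: 0.0468
[0.58304433 0.23561707 0.18333676] [[0.967, 0.253, 0.013], [0.253, -0.967, -0.0], [0.012, 0.003, -1.0]] [ 0.30337704 -0.0882066   0.18407802] [ 0.07  0.56 -0.72  1.65  0.42  1.08 -0.51]
0 -1 [115. 375.] [617. 375.]
0 1 [192. 426.] [592. 276.]
0.015 -1 [120. 349.] [607. 372.]
0.015 1 [198. 399.] [581. 271.]
0.03 -1 [126. 321.] [596. 369.]
0.03 1 [205. 372.] [569. 266.]
```

View pics/ab3.png

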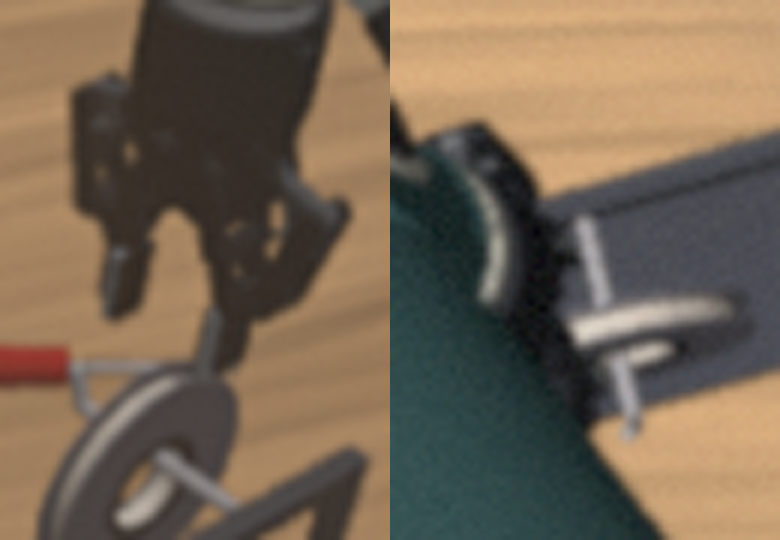

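```bash
python3 -m crank '[{"grip":0.45,"dp":[0,0.002,-0.012],"turn":[0,0.01,0]},{"grip":0.45,"dp":[0,0,-0.012],"turn":[0,0,0]},{"grip":0.45,"dp":[0,0,-0.01],"turn":[0,0,0]},{"grip":0.45,"dp":[0,0,0],"turn":[0,0,0]}]'
python3 - <<'E'
from h import *
from scipy.spatial.transform import Rotation as Ro
e=manip.observe();print(e['ee_pos'],Ro.from_rotvec(e['ee_rot']).as_matrix().round(3).tolist(),e['wrist_force'])
S=manip.camera('scene')
cv2.imwrite('pics/s4.png',cv2.resize(S['frame'][90:190,325:405,::-1],None,fx=6,fy=6,interpolation=cv2.INTER_CUBIC))
E
```

```text
time_s: 4.0
ee_pos: [0.5864, 0.2401, 0.1525]
ee_rot: [-3.114, -0.4, -0.017]
wrist_force: [-1.2, -0.5, -0.9]
gripper_width: 0.047
[0.58638886 0.24007705 0.15252942] [[0.968, 0.253, 0.011], [0.253, -0.968, 0.004], [0.011, -0.001, -1.0]] [-1.21691369 -0.49893778 -0.94977901]
```

View pics/s4.png

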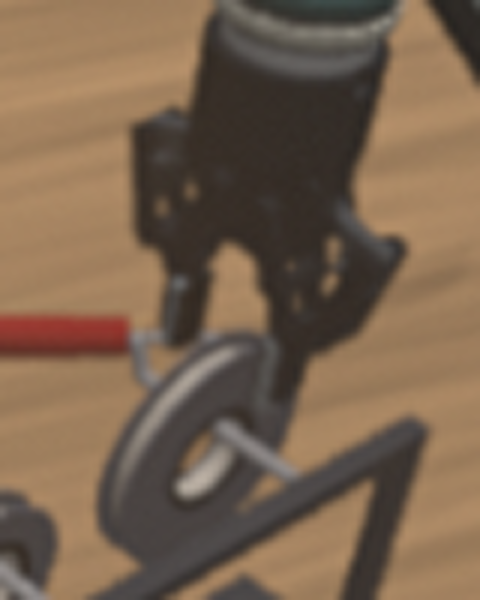

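The fingers straddle the reel: tips at (180,340) and (285,400), about 16 mm below the rim. I'll close the gripper here.

```bash
python3 -m crank '[{"grip":0.45,"dp":[-0.002,-0.002,-0.005],"turn":[0,0.008,0]},{"grip":0.7,"dp":[0,0,0],"turn":[0,0,0]},{"grip":0.9,"dp":[0,0,0],"turn":[0,0,0]},{"grip":1,"dp":[0,0,0],"turn":[0,0,0]},{"grip":1,"dp":[0,0,0],"turn":[0,0,0]},{"grip":1,"dp":[0,0,0],"turn":[0,0,0]},{"grip":1,"dp":[0,0,0],"turn":[0,0,0]}]' 50
```

```text
time_s: 4.63
ee_pos: [0.585, 0.2387, 0.1492]
ee_rot: [-3.112, -0.4, -0.008]
wrist_force: [-0.7, -0.0, -0.8]
gripper_width: 0.0147
```

```bash
python3 -m crank '[{"grip":1,"dp":[0,0,0.008],"turn":[0,0,0]},{"grip":1,"dp":[0,0,0.009],"turn":[0,0,0]},{"grip":1,"dp":[0,0,0.008],"turn":[0,0,0]},{"grip":1,"dp":[0,0,0],"turn":[0,0,0]},{"grip":1,"dp":[0,0,0],"turn":[0,0,0]}]'
python3 - <<'E'
from h import *
e=manip.observe();print(e['ee_pos'],e['wrist_force'])
S=manip.camera('scene')
cv2.imwrite('pics/s5.png',cv2.resize(S['frame'][90:190,325:405,::-1],None,fx=6,fy=6,interpolation=cv2.INTER_CUBIC))
E
```

```text
time_s: 5.05
ee_pos: [0.5852, 0.2389, 0.1777]
ee_rot: [-3.111, -0.4, -0.01]
wrist_force: [0.5, -0.5, -1.3]
gripper_width: 0.0149
[0.5851751  0.23892981 0.17769801] [ 0.45106638 -0.50007269 -1.27331026]
```

View pics/s5.png

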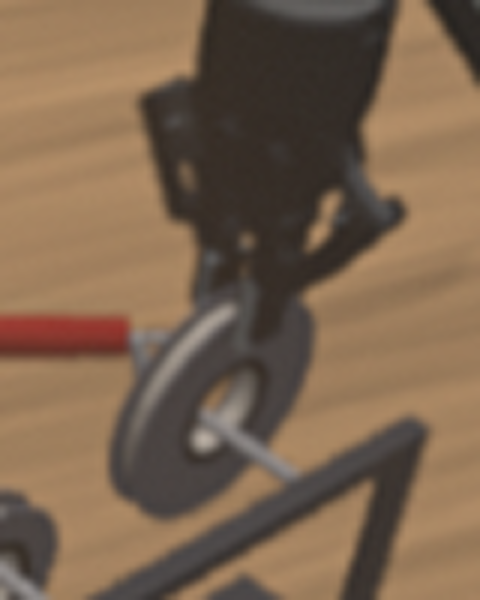

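Reel raised 28 mm; the hook bar passes through its hole at (215,425). I'll slide it out along the hook.

```bash
python3 -m crank '[{"grip":1,"dp":[-0.01,-0.0027,-0.002],"turn":[0,0,0]},{"grip":1,"dp":[-0.014,-0.0037,0],"turn":[0,0,0]},{"grip":1,"dp":[-0.014,-0.0037,0],"turn":[0,0,0]},{"grip":1,"dp":[0,0,0],"turn":[0,0,0]}]'
```

```text
time_s: 5.43
ee_pos: [0.5462, 0.2287, 0.1753]
ee_rot: [-3.111, -0.4, -0.01]
wrist_force: [-0.1, 0.6, -1.2]
gripper_width: 0.0148
```

```bash
python3 -m crank '[{"grip":1,"dp":[-0.014,-0.0037,0],"turn":[0,0,0]},{"grip":1,"dp":[-0.014,-0.0037,0],"turn":[0,0,0]},{"grip":1,"dp":[-0.014,-0.0037,0],"turn":[0,0,0]},{"grip":1,"dp":[-0.014,-0.0037,0],"turn":[0,0,0]},{"grip":1,"dp":[-0.014,-0.0037,0],"turn":[0,0,0]},{"grip":1,"dp":[0,0,0],"turn":[0,0,0]}]'
python3 - <<'E'
from h import *
from scipy.spatial.transform import Rotation as Ro
e=manip.observe();print(e['ee_pos'],e['wrist_force'],e['joint_pos'].round(2))
S=manip.camera('scene')
cv2.imwrite('pics/s6.png',cv2.resize(S['frame'][60:240,210:410,::-1],None,fx=3,fy=3,interpolation=cv2.INTER_CUBIC))
E
```

```text
time_s: 5.93
ee_pos: [0.4759, 0.2097, 0.1749]
ee_rot: [-3.11, -0.398, -0.013]
wrist_force: [-0.3, -0.3, -1.7]
gripper_width: 0.0144
[0.47590628 0.2097215  0.17494086] [-0.33035413 -0.30659966 -1.71557332] [ 0.17  0.4  -0.79  1.91  0.34  0.96 -0.52]
```

View pics/s6.png

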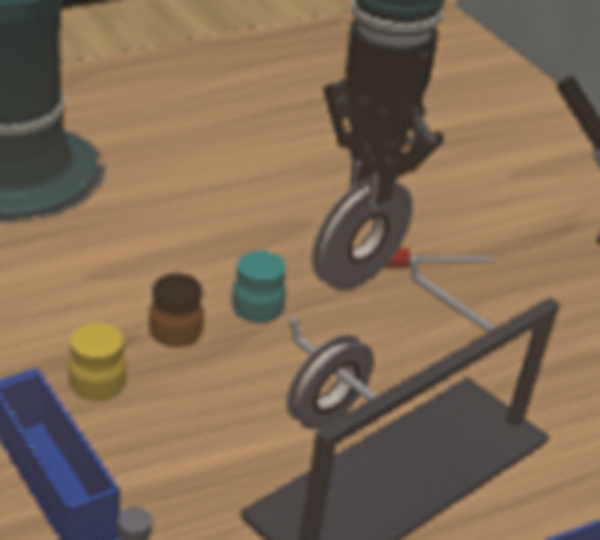

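The reel is clear of the rack, at (363,235), still hanging straight in the grip. Next I raise it and carry it to above the bin, turning it to line up.

```bash
python3 -m crank '[{"grip":1,"dp":[0,0,0.03],"turn":[0,0,0]},{"grip":1,"dp":[0,0,0.035],"turn":[0,0,0]},{"grip":1,"dp":[0,0,0.035],"turn":[0,0,-0.06]},{"grip":1,"dp":[0,-0.02,0.015],"turn":[0,0,-0.1]},{"grip":1,"dp":[0,-0.025,0],"turn":[0,0,-0.1]},{"grip":1,"dp":[0,-0.025,0],"turn":[0,0,-0.1]},{"grip":1,"dp":[0,-0.025,0],"turn":[0,0,-0.1]},{"grip":1,"dp":[0,-0.025,0],"turn":[0,0,-0.1]}]'
python3 -m crank '[{"grip":1,"dp":[0,-0.025,0],"turn":[0,0,-0.1]},{"grip":1,"dp":[0,-0.025,0],"turn":[0,0,-0.1]},{"grip":1,"dp":[0,-0.025,0],"turn":[0,0,-0.1]},{"grip":1,"dp":[0.01,-0.025,0],"turn":[0,0,-0.1]},{"grip":1,"dp":[0.01,-0.025,0],"turn":[0,0,-0.1]},{"grip":1,"dp":[0.01,-0.025,0],"turn":[0,0,-0.1]},{"grip":1,"dp":[0.01,-0.025,0],"turn":[0,0,-0.1]},{"grip":1,"dp":[0.01,-0.02,0],"turn":[0,0,-0.1]}]'
python3 -c "
from h import *
from scipy.spatial.transform import Rotation as Ro
e=manip.observe();M=Ro.from_rotvec(e['ee_rot']).as_matrix();print(M.round(3).tolist(),np.degrees(np.arctan2(M[1,0],M[0,0])),e['joint_pos'].round(2))"
```

```text
time_s: 6.65
ee_pos: [0.4855, 0.0937, 0.2995]
ee_rot: [-3.085, 0.495, -0.035]
wrist_force: [0.8, 1.4, -1.4]
gripper_width: 0.0147
time_s: 7.32
ee_pos: [0.545, -0.1151, 0.3043]
ee_rot: [-2.622, 1.72, -0.064]
wrist_force: [0.3, 0.5, -1.0]
gripper_width: 0.015
[[0.398, -0.917, 0.037], [-0.917, -0.398, -0.018], [0.031, -0.027, -0.999]] -66.56497001636296 [ 0.54  0.24 -0.47  1.72  0.13  1.18 -1.13]
```

```bash
python3 -m crank '[{"grip":1,"dp":[-0.007,-0.008,-0.01],"turn":[0.01,0.02,-0.1]},{"grip":1,"dp":[-0.007,-0.007,-0.02],"turn":[0.008,0.017,-0.1]},{"grip":1,"dp":[0,0,-0.02],"turn":[0,0,-0.1]},{"grip":1,"dp":[0,0,0],"turn":[0,0,0]},{"grip":1,"dp":[0,0,0],"turn":[0,0,0]}]'
python3 -c "
from h import *
from scipy.spatial.transform import Rotation as Ro
e=manip.observe();M=Ro.from_rotvec(e['ee_rot']).as_matrix();print(M.round(3).tolist(),np.degrees(np.arctan2(M[1,0],M[0,0])),e['joint_pos'].round(2))"
```

```text
time_s: 7.73
ee_pos: [0.5384, -0.141, 0.2535]
ee_rot: [2.309, -2.124, 0.009]
wrist_force: [0.1, -0.7, -0.7]
gripper_width: 0.0149
[[0.083, -0.997, 0.002], [-0.996, -0.083, -0.007], [0.007, -0.001, -1.0]] -85.21991107960694 [ 0.52  0.29 -0.4   1.76  0.13  1.11 -1.41]
```

```bash
python3 -m crank '[{"grip":1,"dp":[-0.007,0.010,-0.02],"turn":[0,0,0.015]},{"grip":1,"dp":[0,0,-0.025],"turn":[0,0,0]},{"grip":1,"dp":[0,0,-0.025],"turn":[0,0,0]},{"grip":1,"dp":[0,0,-0.018],"turn":[0,0,0]},{"grip":1,"dp":[0,0,0],"turn":[0,0,0]},{"grip":1,"dp":[0,0,0],"turn":[0,0,0]}]'
python3 - <<'E'
from h import *
from scipy.spatial.transform import Rotation as Ro
e=manip.observe();M=Ro.from_rotvec(e['ee_rot']).as_matrix();p=e['ee_pos'];print(p,M.round(3).tolist())
S=manip.camera('scene');T=manip.camera('top')
f=lambda c,x,y,s,w,h:cv2.resize(c['frame'][y:y+h,x:x+w,::-1],(w*s,h*s),interpolation=cv2.INTER_CUBIC)
cv2.imwrite('pics/l.png',np.hstack([f(S,190,120,5,80,130),f(T,255,155,5,80,130)])[:600])
r=p-[0,0,.0112]
g=lambda P:print(((proj(S,P)-[190,120]+.5)*5).round().tolist(),((proj(T,P)-[255,155]+.5)*5+[400,0]).round().tolist())
# reel ring bottom, front/back extremes (along tool y)
g([r-[0,0,.06],r+M[:,1]*.06,r-M[:,1]*.06,r]);
Z=Ro.from_euler('z',.0991).as_matrix();b=np.array([.5307,-.1301,0]);d=Z.T@(r-b);print('reel in bin',d)
g([b+Z@np.array(q) for q in((.085,.025,.07),(.085,-.025,.07),(-.085,-.025,.07),(-.085,.025,.07))])
E
```

```text
time_s: 8.23
ee_pos: [0.54, -0.1296, 0.171]
ee_rot: [-2.347, 2.082, -0.03]
wrist_force: [0.1, -0.2, -0.5]
gripper_width: 0.0151
[ 0.54001947 -0.12961361  0.17100067] [[0.119, -0.993, 0.017], [-0.993, -0.119, -0.01], [0.012, -0.016, -1.0]]
[[194.0, 391.0], [140.0, 242.0], [243.0, 378.0], [189.0, 307.0]] [[551.0, 222.0], [574.0, 322.0], [541.0, 105.0], [558.0, 213.0]]
reel in bin [ 0.00932186 -0.00043804  0.15980067]
[[301.0, 507.0], [215.0, 540.0], [86.0, 339.0], [166.0, 312.0]] [[489.0, 107.0], [572.0, 97.0], [610.0, 379.0], [526.0, 389.0]]
```

View pics/l.png

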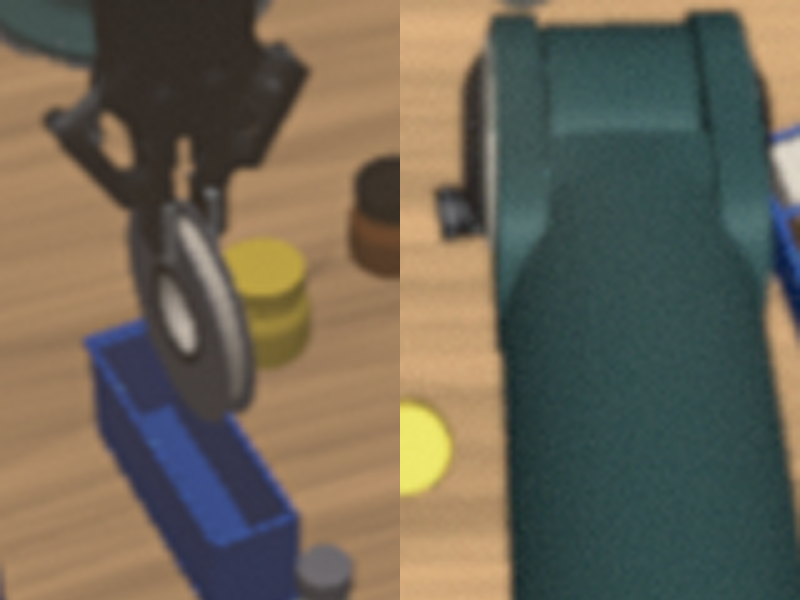

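The reel hangs centred over the bin; the hole is at (180,315), where the model puts it. Correct 8 mm and lower it.

```bash
python3 -m crank '[{"grip":1,"dp":[-0.008,0,0],"turn":[0.009,0.015,-0.02]},{"grip":1,"dp":[0,0,-0.012],"turn":[0,0,0]},{"grip":1,"dp":[0,0,-0.015],"turn":[0,0,0]},{"grip":1,"dp":[0,0,-0.015],"turn":[0,0,0]},{"grip":1,"dp":[0,0,0],"turn":[0,0,0]}]'
python3 -c "
from h import *
from scipy.spatial.transform import Rotation as Ro
e=manip.observe();M=Ro.from_rotvec(e['ee_rot']).as_matrix();print(M.round(3).tolist(),e['wrist_torque'])"
```

```text
time_s: 8.75
ee_pos: [0.5356, -0.1315, 0.1336]
ee_rot: [-2.322, 2.108, -0.02]
wrist_force: [-1.5, -0.6, -1.9]
gripper_width: 0.0145
[[0.096, -0.995, 0.013], [-0.995, -0.096, -0.005], [0.006, -0.013, -1.0]] [-0.01515909  0.01441676  0.02321238]
```

```bash
python3 -m crank '[{"grip":1,"dp":[-0.004,0.001,-0.012],"turn":[0.005,0.01,0]},{"grip":1,"dp":[0,0,-0.012],"turn":[0,0,0]},{"grip":1,"dp":[0,0,-0.012],"turn":[0,0,0]},{"grip":1,"dp":[0,0,-0.008],"turn":[0,0,0]},{"grip":1,"dp":[0,0,0],"turn":[0,0,0]},{"grip":1,"dp":[0,0,0],"turn":[0,0,0]}]'
```

```text
time_s: 9.25
ee_pos: [0.5317, -0.1309, 0.0861]
ee_rot: [-2.323, 2.111, -0.003]
wrist_force: [-0.9, -0.0, -0.4]
gripper_width: 0.0149
```

Reel centre is now at about 0.075. I'll creep down until it touches.

```bash
python3 -m crank '[{"grip":1,"dp":[0,0,-0.004],"turn":[0,0,0]},{"grip":1,"dp":[0,0,-0.003],"turn":[0,0,0]},{"grip":1,"dp":[0,0,0],"turn":[0,0,0]}]'
python3 -m crank '[{"grip":1,"dp":[0,0,-0.002],"turn":[0,0,0]},{"grip":1,"dp":[0,0,-0.002],"turn":[0,0,0]},{"grip":1,"dp":[0,0,0],"turn":[0,0,0]}]'
```

```text
time_s: 9.5
ee_pos: [0.5324, -0.1308, 0.079]
ee_rot: [-2.323, 2.11, -0.005]
wrist_force: [-0.1, 0.2, -2.1]
gripper_width: 0.0147
time_s: 9.75
ee_pos: [0.5331, -0.1309, 0.0754]
ee_rot: [-2.322, 2.11, -0.008]
wrist_force: [-1.2, -0.3, -0.8]
gripper_width: 0.0147
```

```bash
python3 -m crank '[{"grip":1,"dp":[0,0,-0.002],"turn":[0,0,0]},{"grip":1,"dp":[0,0,-0.002],"turn":[0,0,0]},{"grip":1,"dp":[0,0,0],"turn":[0,0,0]}]'
python3 -m crank '[{"grip":1,"dp":[0,0,-0.002],"turn":[0,0,0]},{"grip":1,"dp":[0,0,-0.001],"turn":[0,0,0]},{"grip":1,"dp":[0,0,0],"turn":[0,0,0]}]'
```

```text
time_s: 10.0
ee_pos: [0.5348, -0.131, 0.0731]
ee_rot: [-2.321, 2.108, -0.012]
wrist_force: [0.9, 0.0, -1.1]
gripper_width: 0.0148
time_s: 10.25
ee_pos: [0.5363, -0.131, 0.0731]
ee_rot: [-2.321, 2.108, -0.017]
wrist_force: [0.3, -0.8, -1.1]
gripper_width: 0.0144
```

```bash
python3 -m crank '[{"grip":1,"dp":[-0.004,0,-0.004],"turn":[0,0,0]},{"grip":1,"dp":[0,0,-0.002],"turn":[0,0,0]}]'
python3 - <<'E'
from h import *
e=manip.observe();p=e['ee_pos'];print(p,e['wrist_force'],e['wrist_torque'])
S=manip.camera('scene');cv2.imwrite('pics/m.png',S['frame'][:,:,::-1])
# compare reel hole position: bright tape/hole core pixels near expected
r=p-[0,0,.0112];print(proj(S,[r,r-[0,0,.06],r+[0,0,.06]]))
E
```

```text
time_s: 10.42
ee_pos: [0.5384, -0.1309, 0.0727]
ee_rot: [-2.316, 2.103, -0.033]
wrist_force: [-3.5, 1.0, 6.7]
gripper_width: 0.0144
[ 0.53844617 -0.13089094  0.07270055] [-3.4706383   0.97873538  6.69217724] [ 0.29218817  0.9591807  -0.03240226]
[[228.11699527 207.55386303]
 [228.91653634 222.37769836]
 [227.26138905 191.55989043]]
```

Contact with the floor: 6.7 N upward, and the TCP has stopped descending at the expected height. Release and retreat straight up.

```bash
python3 -m crank '[{"grip":1,"dp":[-0.002,0,0.0015],"turn":[0,0.015,0]},{"grip":0.85,"dp":[0,0,0],"turn":[0,0,0]},{"grip":0.75,"dp":[0,0,0],"turn":[0,0,0]},{"grip":0.65,"dp":[0,0,0],"turn":[0,0,0]},{"grip":0.55,"dp":[0,0,0],"turn":[0,0,0]},{"grip":0.5,"dp":[0,0,0],"turn":[0,0,0]},{"grip":0.5,"dp":[0,0,0],"turn":[0,0,0]},{"grip":0.5,"dp":[0,0,0.01],"turn":[0,0,0]}]'
```

```text
time_s: 11.13
ee_pos: [0.5348, -0.1307, 0.0819]
ee_rot: [-2.325, 2.111, -0.011]
wrist_force: [-0.5, 0.3, -0.0]
gripper_width: 0.0428
```

```bash
python3 -m crank '[{"grip":0.5,"dp":[0,0,0.02],"turn":[0,0,0]},{"grip":0.5,"dp":[0,0,0.03],"turn":[0,0,0]},{"grip":0.5,"dp":[0,0,0.035],"turn":[0,0,0]},{"grip":0.5,"dp":[0,0,0.035],"turn":[0,0,0]},{"grip":0.5,"dp":[0,0,0.035],"turn":[0,0,0]},{"grip":0.5,"dp":[-0.03,0,0.03],"turn":[0,0,0]},{"grip":0.5,"dp":[-0.03,0,0.02],"turn":[0,0,0]},{"grip":0.5,"dp":[0,0,0],"turn":[0,0,0]}]'
python3 - <<'E'
from h import *
S=manip.camera('scene');T=manip.camera('top')
f=lambda c,x,y,s,w,h:cv2.resize(c['frame'][y:y+h,x:x+w,::-1],(w*s,h*s),interpolation=cv2.INTER_CUBIC)
cv2.imwrite('pics/fin.png',f(S,170,110,4,200,145))
print(proj(S,[[.5307,-.1301,.064]]),manip.observe()['wrist_force'])
E
```

```text
time_s: 11.8
ee_pos: [0.4731, -0.1284, 0.2984]
ee_rot: [-2.328, 2.106, -0.01]
wrist_force: [0.4, -0.6, 0.5]
gripper_width: 0.0427
[[227.4151539  204.95013784]] [0.27200375 0.17269663 0.03833154]
```

The picture limit is reached, so I'll check by numbers: overlay the predicted standing reel on the changed pixels, and difference the rest of the scene against the first picture.

Run:
```python
from h import *
from scipy.spatial.transform import Rotation as Ro
S=manip.camera('scene');im=S['frame'][:,:,::-1]
old=cv2.resize(cv2.imread('pics/scene0.png'),(512,384),interpolation=cv2.INTER_AREA)
d=cv2.absdiff(cv2.GaussianBlur(im,(3,3),0),cv2.GaussianBlur(old,(3,3),0)).max(2)>35
n,l,st,ce=cv2.connectedComponentsWithStats(d.astype(np.uint8))
for i in range(1,n):
    if st[i,4]>25: print(st[i].tolist(),ce[i].round().tolist())
Z=Ro.from_euler('z',.0991).as_matrix();b=np.array([.5307,-.1301,0])
a=np.linspace(0,2*np.pi,72)
for tilt in(-20,-10,0,10,20):
    best=(0,)
    for dx in np.arange(-.03,.031,.005):
      for dy in np.arange(-.015,.0151,.005):
        Rt=Z@Ro.from_euler('x',tilt,degrees=True).as_matrix()
        P=[b+Z@[dx,dy,.064]+Rt@np.array([.06*np.cos(t),s,.06*np.sin(t)]) for s in(-.008,.008) for t in a]
        h=cv2.convexHull(proj(S,P).astype(np.float32));m=np.zeros(d.shape,np.uint8);cv2.fillConvexPoly(m,h.round().astype(int),1)
        w=np.zeros_like(d);w[150:235,195:265]=1
        D=d&w;M=m.astype(bool)&w
        iou=(D&M).sum()/(D|M).sum()
        if iou>best[0]:best=(iou,dx,dy)
    print(tilt,np.round(best,3))
```

```text
[0, 0, 16, 11, 103] [8.0, 4.0]
[174, 0, 10, 5, 27] [178.0, 2.0]
[193, 9, 18, 20, 69] [204.0, 20.0]
[211, 28, 17, 11, 51] [218.0, 32.0]
[192, 33, 18, 11, 73] [200.0, 39.0]
[211, 33, 19, 16, 144] [219.0, 42.0]
[198, 44, 10, 5, 28] [203.0, 46.0]
[209, 51, 11, 9, 26] [213.0, 56.0]
[195, 54, 8, 7, 38] [199.0, 57.0]
[0, 62, 11, 19, 118] [5.0, 72.0]
[228, 65, 15, 33, 299] [235.0, 79.0]
[184, 77, 24, 27, 223] [193.0, 89.0]
[17, 100, 25, 24, 240] [32.0, 109.0]
[341, 146, 34, 38, 714] [357.0, 165.0]
[219, 189, 20, 39, 353] [230.0, 209.0]
-20 [0.338 0.005 0.005]
-10 [ 0.396  0.005 -0.005]
0 [ 0.493  0.005 -0.005]
10 [0.594 0.005 0.   ]
20 [ 0.413  0.01  -0.01 ]
```

```bash
python3 -c "
from station import manip
print(manip.sign_off())"
```

```text
the job is handed in; nothing more can be done
None
```

I lifted the large reel off the +y hook and carried it clear of the rack. I then lowered it on edge into the empty bin and let go only once it touched the floor. The job is handed in at about 12 s of robot time; no verdict is reported.

**Set-down:** at the bottom the wrist felt 6.7 N upward and the tool stopped descending near the expected height. The tool then backed off to about 0.30 m high, open and clear, with wrist force near zero.

**Final image check:** the only changes from the first picture were the arm, the large reel missing from its hook, and the reel in the bin. Nothing changed at the small reel, bottle, jar or cup. The best fit puts the reel about 5 mm from the bin's middle, leaning 0–10°.

**Weak or disagreeing checks:**
- **Last picture:** I could not view it because the picture limit was reached, so the final check is numeric only. The fit of the reel's outline was only moderate (overlap 0.59).
- **Finger height:** the cameras showed the fingertips about 30 mm behind the reported tool point. The half-open gripper probably explains only about 6 mm of that, so I went by the images for the grasp.

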